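Close up a control box: modules home, door on its catch

ROBOT

A 6-joint arm with a two-finger parallel gripper is mounted at the origin on the work surface; the furniture and walls round the work are solid. World frame = base frame: x ahead of the robot, y to its left, z up, the work surface at z = 0. Lengths are in m, angles in rad, forces in N, time in s.
With the tool pointing down it reaches from about 0.35 to 0.775 m from the base axis. Payload 5.5 kg.
Tool frame: the origin (TCP) lies midway between the tips of the shut fingers; the grasp point (between the pads) lies hold_point_z behind it (hold_point_z is the distance from the TCP to the grasp point, in m); z points along the fingers, y is the direction in which the jaws open and shut (so a half turn about z gives the same grasp; the last joint's range is limited). The gripper opens to 85 mm and grips with 20 to 120 N. Pads are 22 mm wide; open, the fingers measure 114 mm over their backs; the gripper's body (76 mm by 85 mm) begins 54 mm behind the grasp point. The pads swing forward as they close: fully open they stand 13 mm farther back than shut.
Start: joints at [1.098, 0.313, 0.046, 1.304, 0, 1.431], TCP at [0.188, 0.543, 0.231] pointing down, gripper open.
Joint ranges: [-2.76, 2.76], [-0.86, 1.69], [-1.03, 1.26], [-2.2, 2.34], [-1.47, 1.5], [-3.14, 3.14]. Speed limits (rad/s): [2.57, 2.57, 3.14, 3.14, 3.14, 3.14].

INTERFACE

Orientations are given as a unit quaternion [w, x, y, z].
In Python, from workcell import * gives the robot as it stands. The module is installed in compiled form; this text tells all that it offers.
- The arm moves only by the tool jog_arm, never from a script. Its argument "plan" is a list of rows, each a list of 6 numbers: the shift along the world's x, y, z in m, then the turn, a rotation vector about the world's x, y, z in degrees. A call has exactly 10 rows; each row shifts and turns the commanded pose from where the row before left it; what a row does not reach is not made up. A row lasts 1/10 s, in which the tool goes at most 50 mm and 8.59 degrees, less where a joint would pass 70% of its speed; a pose out of reach is approached as far as the arm can. A call with a gripper value outside its range is refused whole. "hand" is the opening, from 0 (shut) to 1 (fully open), set as the call begins (left out, the last holds). The fingers move at their own pace and stop on an object; "force" is the grip in N (left out, the last holds). Time passes only in rows, so rows that do not move let the fingers close, or fill a call up. It gives the time, the measured TCP pose, the force and the opening at its end, in the units of the state.
- get_state(): the state, without advancing time (a new reading comes with each control period).
- read_camera(name): name is "side" or "top" or "wrist"; returns the picture (480x640x3 uint8, red, green, blue); there is no depth.
- calibration(name): a dict with "K" (3x3 intrinsics, pixels), "D" ([k1, k2, p1, p2, k3] as OpenCV has them; the pictures are not rectified), "world_to_cam" (4x4, takes a point from world to camera coordinates). Camera axes: x right, y down, z forward; pixel columns grow to the right and rows downward; lengths in m; the calibration is good to about 2 mm. A picture is of the moment at which its call begins: read the wrist's pose just before it. calibration takes no time and is no camera call; for the wrist camera it gives the pose at the moment of the call.
- hand_in(): hands the job in, once; it reports no verdict.
The state is a dict: "clock": time; "joint_pos": joint angles; "qvel": joint speeds; "tau": joint torques, N m; "tcp_pos": TCP position; "orientation": TCP orientation; "wrist_force": force on the tool from outside, world axes, zero at the start; "ft_torque": the same for the moment, N m; "finger_gap": finger opening in m.
Only numpy, scipy, OpenCV 4.12 (cv2) and the standard library are available. Lean on these libraries where they do the work, as an engineer would, in place of code of your own. Each camera call takes 0.05 s, during which the arm holds its last target.

TASK

Close up the small control box: push both plug-in modules fully home while the door still stands open, then swing the door shut until it snaps onto its catch and stays shut. Leave the loose things around it where they are.

Things in the scene. Friction and masses are not known exactly. Their poses are not given: they have to be found in the camera images.
- box: grey sheet-steel control box fixed on the bench, 150 deep (its x), 200 wide (its y), 172 high, on 8 mm feet, roof 4 mm thick and level. Origin: centre of its underside on the bench; its x points from its open front to its closed back, y to its left as seen from the front, z up. The open front is the plane x = -75 mm.
- door (a joint): angle of the box's door, rad: 0 shut, 1.57 square to the front, at most 2.5. Hinged on a vertical axis at the box's left front edge (+y side). It stays where it is left (about 1 N at the free edge moves it). Below 0.09 rad a spring roller catch resists (about 6 N at the pushing point); at about 0.035 rad it snaps over, pulls the door to 0 and holds it. Modules that stick out stop it.
- door_hinge (a point): point on the door's hinge axis at the height of the door's top edge (172 mm above the bench); in the box's frame at x = -87, y = +96 mm. The door is grey, 12 mm thick, 164 high (from 8 to 172 mm above the bench), and reaches to 196 mm from the axis.
- door_push (a point): good pushing point on the door's outer face, 150 mm from the hinge axis, 140 mm above the bench (32 mm below the top edge). Its x axis is normal to the door, from outer to inner face; y points from the free edge to the hinge; z up. Only a small steel pull, 9 mm proud, stands out of the face, 183 mm from the axis, 30 to 80 mm above the bench.
- wide_module (a joint): how far the wide module is drawn out of the box's front, m: 0 fully home against its stop (outer face of its plate then 3 mm proud of the box's open front), at most 0.06. It slides along the box's x with about 4 N of friction and stays where it is left.
- wide_module_plate (a point): point on the outer face of the wide module's front plate, on its centre line, 16 mm below its top edge (140 mm above the bench; the roof's top is 32 mm higher). The plate is aluminium, 84 wide, 138 high, with black vent slots; axes as the box's. It is the module nearer the hinge, its centre line at y = +39 mm in the box's frame.
- narrow_module (a joint): how far the narrow module is drawn out, m: as for the wide one, 0 fully home, at most 0.06, about 4 N of friction.
- narrow_module_plate (a point): the same point on the narrow module's front plate (60 wide, 138 high, with a black socket low down; a circuit board behind it), 16 mm below its top edge, 140 mm above the bench; centre line at y = -36 mm in the box's frame.
- spool: loose bystander: reel of wire standing on its flange, 62 across, 76 high; origin at the centre of its underside
- tray: loose bystander: black open parts tray, 80 by 104, 26 high; origin at the centre of its underside
- driver: loose bystander: grey-handled screwdriver lying flat, 161 long (along its x), 24 high; origin at the centre of its underside

How it is judged:
On the way:
1. both modules are fully home (within 3 mm of their stops) while the door still stands open (more than 0.6 rad) (value of joint each of wide_module, narrow_module below 0.003 m and value of joint door above 0.6 rad), for 0.2 s.
At the end, for the whole second after the job is handed in: The door is shut on its catch (under 0.025 rad) and at rest, and both modules are fully home (within 3 mm of their stops) (value of joint door below 0.025 rad and velocity of joint door between -0.05 and 0.05 rad/s and value of joint each of wide_module, narrow_module below 0.003 m); the robot touches nothing.
It fails at once if a loose bystander (spool, tray, screwdriver) is moved more than 30 mm (distance of any of spool, tray, driver from where it was at the start of the episode above 0.03 m).
It also fails if it takes over 64 s, if anything falls off the work surface, if the arm or the gripper's body presses on something with over 40 N, if the wrist force passes 120 N, or if a joint passes its speed limit or range.

## Working session

There is one attempt and no reset: what is moved stays moved. The work goes in short steps, Python scripts to look and compute and a tool call to move; the robot and the scene stay as the last step left them, time stands still between calls to the robot, and variables do not carry over. Pictures are saved under pics/ and viewed, and the job is handed in when it is done.

Besides the shell and the picture viewer there is one more tool, called after "Call:" as a command line: name --pt "numbers of a row" for each row, then --argument value for the rest. jog_arm: Moves the arm, as the interface text tells. Its arguments: {"type":"object","properties":{"plan":{"type":"array","items":{"type":"array","items":{"type":"number"}}},"hand":{"type":"number"},"force":{"type":"number"}},"required":["plan"]}

```bash
mkdir -p pics; python3 - <<'E'
from workcell import *
import cv2
s=get_state();print({k:s[k] for k in('clock','tcp_pos','orientation','finger_gap')})
for n in('top','side'):
    im=read_camera(n);cv2.imwrite(f'pics/{n}0.png',im[:,:,::-1]);c=calibration(n);print(n,c)
E
```

```text
{'clock': 0.0, 'tcp_pos': array([0.1876155 , 0.5429932 , 0.23040995]), 'orientation': array([-2.77988409e-04,  1.65626039e-01,  9.86188208e-01, -8.69328941e-04]), 'finger_gap': 0.08538957355872204}
top {'K': array([[598.99267263,   0.        , 320.44293552],
       [  0.        , 598.99267263, 238.95434477],
       [  0.        ,   0.        ,   1.        ]]), 'D': array([-0.18618938,  0.        ,  0.        ,  0.        ,  0.        ]), 'world_to_cam': array([[ 0.00302961, -0.9997506 ,  0.02212582,  0.11577663],
       [-0.99548291, -0.00511479, -0.09480302,  0.51678379],
       [ 0.09489255, -0.02173866, -0.99525014,  1.20515478],
       [ 0.        ,  0.        ,  0.        ,  1.        ]])}
side {'K': array([[471.18250694,   0.        , 316.30325948],
       [  0.        , 471.18250694, 243.2602982 ],
       [  0.        ,   0.        ,   1.        ]]), 'D': array([-0.00198069,  0.        ,  0.        ,  0.        ,  0.        ]), 'world_to_cam': array([[ 0.99914346,  0.04052697,  0.00836116, -0.53543142],
       [ 0.03925397, -0.86430915, -0.50142678,  0.1534957 ],
       [-0.01309468,  0.5013255 , -0.86515968,  1.02925518],
       [ 0.        ,  0.        ,  0.        ,  1.        ]])}
```

View pics/top0.png

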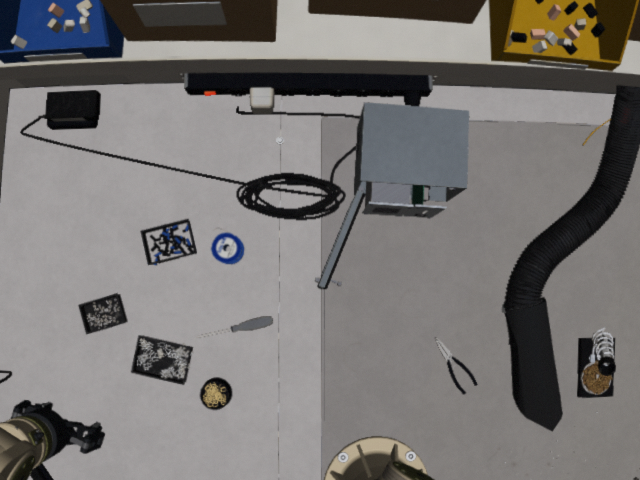

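View pics/side0.png

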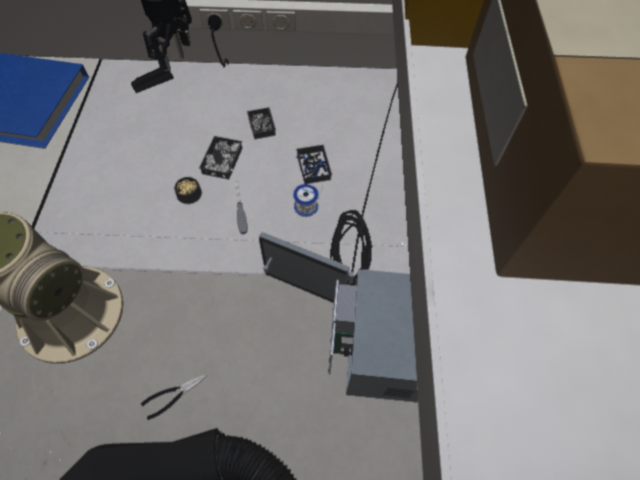

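The top view shows the box roof at about (362,103)-(468,188). The door stands open from the hinge near (362,184) to its free edge near (322,287). Both modules stick out at the row ~213 edge. The bystanders are left of the door. I'll zoom in next.

```bash
python3 - <<'E'
import cv2
a=cv2.imread('pics/top0.png')[90:300,300:480];cv2.imwrite('pics/t0c.png',cv2.resize(a,None,fx=2.8,fy=2.8,interpolation=cv2.INTER_CUBIC))
a=cv2.imread('pics/side0.png')[220:410,250:430];cv2.imwrite('pics/s0c.png',cv2.resize(a,None,fx=3,fy=3,interpolation=cv2.INTER_CUBIC))
E
```

```text
(no output)
```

View pics/t0c.png

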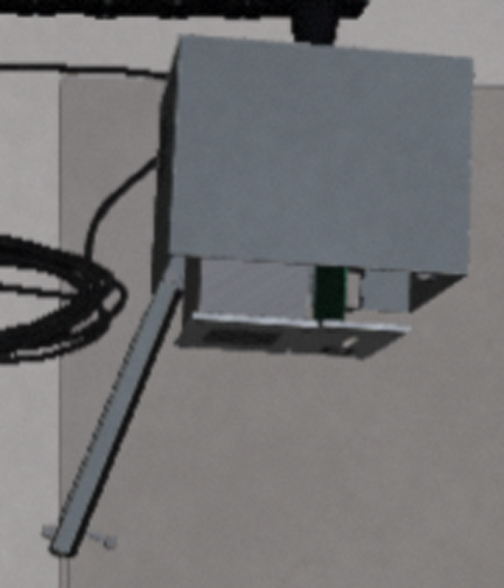

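View pics/s0c.png

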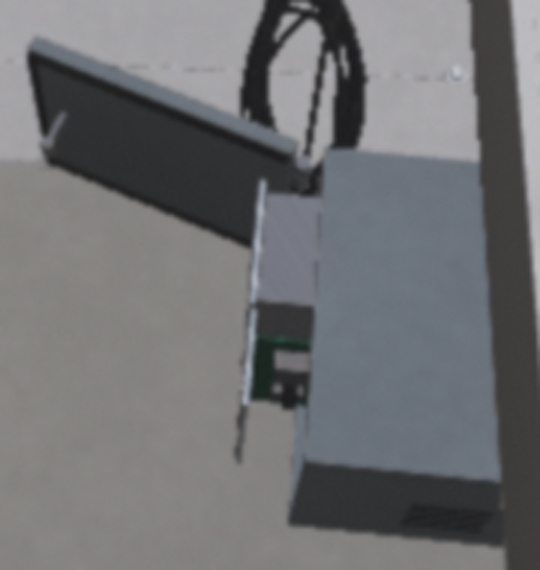

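```bash
cat > h.py <<'E'
from workcell import *
import cv2,numpy as np
def ray(n,px,z,c=None):
    c=c or calibration(n)
    u=cv2.undistortPoints(np.array(px,float).reshape(-1,1,2),c['K'],c['D'],None,None).reshape(-1,2)
    T=c['world_to_cam'];R,t=T[:3,:3],T[:3,3];o=-R.T@t
    d=np.c_[u,np.ones(len(u))]@R
    z=np.broadcast_to(z,len(u))
    return o+d*((z-o[2])/d[:,2])[:,None]
def proj(n,P):
    c=calibration(n);T=c['world_to_cam']
    return cv2.projectPoints(np.array(P,float).reshape(-1,3),cv2.Rodrigues(T[:3,:3])[0],T[:3,3],c['K'],c['D'])[0].reshape(-1,2)
E
python3 - <<'E'
from h import *
np.set_printoptions(precision=4,suppress=True)
f=lambda p:np.array(p,float)/2.8+[300,90]
g=lambda p:np.array(p,float)/3+[250,220]
r=ray('top',f([(181,37),(472,60),(467,274),(172,255)]),.172);print('roofTop',r)
print('edges',[np.linalg.norm(r[i]-r[i-1]) for i in range(4)])
rs=ray('side',g([(328,150),(480,160),(500,478),(307,462)]),.172);print('roofSide',rs)
print('plates top',ray('top',f([(193,316),(317,322),(325,324),(410,330)]),.156))
print('plates side',ray('side',g([(264,182),(254,302),(253,308),(246,402)]),.156))
print('door free top',ray('top',f([(50,543),(75,543),(170,257),(185,285)]),.172))
print('door free side',ray('side',g([(34,40),(28,50),(302,152)]),.172))
print('bys',ray('top',[(228,247),(272,320),(200,337),(323,288)],[.076,.012,.005,0]))
E
```

```text
roofTop [[ 0.7568  0.0395  0.172 ]
 [ 0.7456 -0.158   0.172 ]
 [ 0.5985 -0.1494  0.172 ]
 [ 0.6087  0.0466  0.172 ]]
edges [np.float64(0.14832925168825392), np.float64(0.19780693793675475), np.float64(0.14733422418544326), np.float64(0.1962632801341896)]
roofSide [[ 0.6144  0.0469  0.172 ]
 [ 0.7105  0.0441  0.172 ]
 [ 0.7099 -0.1551  0.172 ]
 [ 0.6016 -0.1508  0.172 ]]
plates top [[ 0.571   0.0315  0.156 ]
 [ 0.5678 -0.0511  0.156 ]
 [ 0.5665 -0.0564  0.156 ]
 [ 0.563  -0.1138  0.156 ]]
plates side [[ 0.5749  0.0304  0.156 ]
 [ 0.5702 -0.0507  0.156 ]
 [ 0.5697 -0.0546  0.156 ]
 [ 0.5669 -0.113   0.156 ]]
door free top [[0.4212 0.1255 0.172 ]
 [0.4213 0.1095 0.172 ]
 [0.6073 0.0479 0.172 ]
 [0.5889 0.0382 0.172 ]]
door free side [[0.4204 0.1197 0.172 ]
 [0.4172 0.1118 0.172 ]
 [0.598  0.0447 0.172 ]]
bys [[0.4945 0.3004 0.076 ]
 [0.35   0.2164 0.012 ]
 [0.3132 0.3658 0.005 ]
 [0.4163 0.1118 0.    ]]
```

Call:
jog_arm --pt "0.02 -0.034 0.002 0 0 2.2" --pt "0.02 -0.034 0.002 0 0 2.2" --pt "0.02 -0.034 0.002 0 0 2.2" --pt "0.02 -0.034 0.002 0 0 2.2" --pt "0.02 -0.034 0.002 0 0 2.2" --pt "0.02 -0.034 0.002 0 0 2.2" --pt "0.02 -0.034 0.002 0 0 2.2" --pt "0.02 -0.034 0.002 0 0 2.2" --pt "0.02 -0.034 0.002 0 0 2.2" --pt "0.02 -0.034 0.002 0 0 2.2" --hand 0

```text
clock: 1.1
tcp_pos: [0.3882, 0.202, 0.2512]
orientation: [-0.0, -0.026, 1.0, 0.0]
wrist_force: [-0.2, 0.5, -0.7]
finger_gap: -0.0001
```

Call:
jog_arm --pt "0.012 -0.03 0 0 0 0" --pt "0.016 -0.03 0 0 0 0" --pt "0.016 -0.03 0 0 0 0" --pt "0.016 -0.03 0 0 0 0" --pt "0.016 -0.03 0 0 0 0" --pt "0.016 -0.03 0 0 0 0" --pt "0.016 -0.028 -0.02 0 0 0" --pt "0 0 -0.03 0 0 0" --pt "0 0 -0.03 0 0 0" --pt "0 0 -0.03 0 0 0"

```text
clock: 2.1
tcp_pos: [0.4956, -0.0049, 0.1398]
orientation: [-0.0, -0.025, 1.0, 0.0]
wrist_force: [0.3, -0.6, 0.4]
finger_gap: 0.0001
```

```bash
python3 - <<'E'
from h import *
for n in ('top','wrist'):
    im=read_camera(n);cv2.imwrite(f'pics/{n}1.png',im[:,:,::-1])
print(get_state()['tcp_pos'],get_state()['wrist_force'])
E
```

```text
[ 0.49235596 -0.0041044   0.13724805] [-0.49317165 -0.10310368  0.19773357]
```

View pics/top1.png

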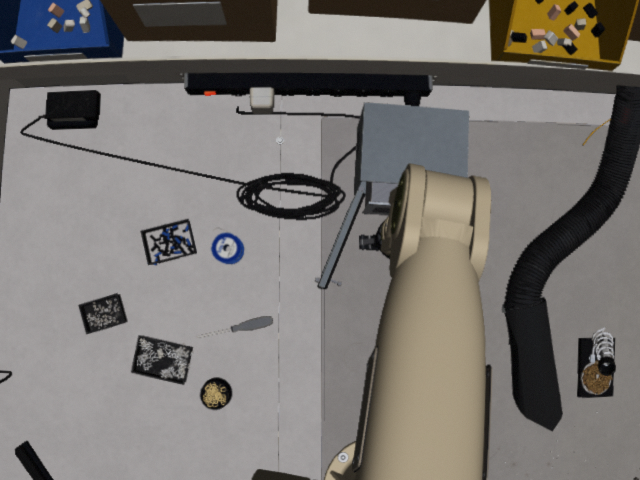

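View pics/wrist1.png

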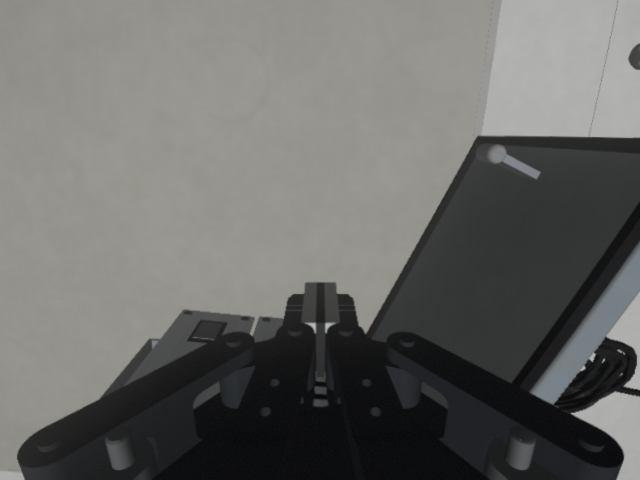

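Call:
jog_arm --pt "0.008 -0.0005 0 0 0 0" --pt "0.008 -0.0005 0 0 0 0" --pt "0.008 -0.0005 0 0 0 0" --pt "0.008 -0.0005 0 0 0 0" --pt "0.008 -0.0005 0 0 0 0" --pt "0.008 -0.0005 0 0 0 0" --pt "0.008 -0.0005 0 0 0 0" --pt "0.008 -0.0005 0 0 0 0" --pt "0.008 -0.0005 0 0 0 0" --pt "0.006 -0.0005 0 0 0 0"

```text
clock: 3.2
tcp_pos: [0.5736, -0.0094, 0.141]
orientation: [-0.001, -0.026, 1.0, 0.0]
wrist_force: [-3.6, 0.8, 2.8]
finger_gap: 0.0002
```

Call:
jog_arm --pt "0.002 0 0 0 0 0" --pt "0.002 0 0 0 0 0" --pt "0.002 0 0 0 0 0" --pt "0.002 0 0 0 0 0" --pt "0.002 0 0 0 0 0" --pt "0.001 0 0 0 0 0" --pt "0.001 0 0 0 0 0" --pt "0.001 0 0 0 0 0" --pt "0.001 0 0 0 0 0" --pt "0.001 0 0 0 0 0"

```text
clock: 4.2
tcp_pos: [0.5889, -0.0096, 0.1413]
orientation: [-0.0, -0.026, 1.0, -0.0]
wrist_force: [-4.1, -2.8, -0.9]
finger_gap: 0.0001
```

Call:
jog_arm --pt "0.001 0 0 0 0 0" --pt "0.001 0 0 0 0 0" --pt "0.001 0 0 0 0 0" --pt "0.001 0 0 0 0 0" --pt "0.001 0 0 0 0 0" --pt "0 0 0 0 0 0" --pt "0 0 0 0 0 0" --pt "0 0 0 0 0 0" --pt "0 0 0 0 0 0" --pt "0 0 0 0 0 0"

```text
clock: 5.2
tcp_pos: [0.5929, -0.0095, 0.1413]
orientation: [-0.001, -0.026, 1.0, -0.0]
wrist_force: [-6.9, -2.4, 0.7]
finger_gap: -0.0003
```

Call:
jog_arm --pt "0.001 0 0 0 0 0" --pt "0.001 0 0 0 0 0" --pt "0.001 0 0 0 0 0" --pt "0.001 0 0 0 0 0" --pt "0 0 0 0 0 0" --pt "0 0 0 0 0 0" --pt "0 0 0 0 0 0" --pt "0 0 0 0 0 0" --pt "0 0 0 0 0 0" --pt "0 0 0 0 0 0"

```text
clock: 6.2
tcp_pos: [0.5932, -0.0095, 0.1412]
orientation: [-0.004, -0.025, 1.0, -0.0]
wrist_force: [-17.1, -3.5, 7.9]
finger_gap: 0.0001
```

Wide module is at its stop: the force rose to 17 N with no further travel. Next is the narrow one.

Call:
jog_arm --pt "-0.02 0.001 0 0 0 0" --pt "-0.03 0.001 0 0 0 0" --pt "-0.022 0.0 0 0 0 0" --pt "0 -0.025 0 0 0 0" --pt "0 -0.03 0 0 0 0" --pt "0 -0.021 0 0 0 0" --pt "0.005 0 0 0 0 0" --pt "0.008 -0.0005 0 0 0 0" --pt "0.008 -0.0005 0 0 0 0" --pt "0.008 -0.0005 0 0 0 0"

```text
clock: 7.2
tcp_pos: [0.5556, -0.0841, 0.1414]
orientation: [-0.0, -0.026, 1.0, 0.0]
wrist_force: [-4.3, 0.8, 3.8]
finger_gap: -0.0003
```

Call:
jog_arm --pt "0.003 0 0 0 0 0" --pt "0.003 0 0 0 0 0" --pt "0.003 0 0 0 0 0" --pt "0.003 0 0 0 0 0" --pt "0.003 0 0 0 0 0" --pt "0.003 0 0 0 0 0" --pt "0.003 0 0 0 0 0" --pt "0.003 0 0 0 0 0" --pt "0.003 0 0 0 0 0" --pt "0.003 0 0 0 0 0"

```text
clock: 8.2
tcp_pos: [0.585, -0.0855, 0.1412]
orientation: [-0.0, -0.025, 1.0, -0.0]
wrist_force: [-3.7, -3.4, 0.6]
finger_gap: 0.0004
```

Call:
jog_arm --pt "0.001 0 0 0 0 0" --pt "0.001 0 0 0 0 0" --pt "0.001 0 0 0 0 0" --pt "0.001 0 0 0 0 0" --pt "0.001 0 0 0 0 0" --pt "0 0 0 0 0 0" --pt "0 0 0 0 0 0" --pt "0 0 0 0 0 0" --pt "0 0 0 0 0 0" --pt "0 0 0 0 0 0"

```text
clock: 9.2
tcp_pos: [0.5885, -0.0851, 0.1413]
orientation: [-0.001, -0.025, 1.0, -0.0]
wrist_force: [-7.3, -3.2, 2.9]
finger_gap: -0.0001
```

Call:
jog_arm --pt "0.001 0 0 0 0 0" --pt "0.001 0 0 0 0 0" --pt "0.001 0 0 0 0 0" --pt "0.001 0 0 0 0 0" --pt "0 0 0 0 0 0" --pt "0 0 0 0 0 0" --pt "0 0 0 0 0 0" --pt "0 0 0 0 0 0" --pt "0 0 0 0 0 0" --pt "0 0 0 0 0 0"

```text
clock: 10.2
tcp_pos: [0.5888, -0.0852, 0.1412]
orientation: [-0.005, -0.025, 1.0, -0.0]
wrist_force: [-17.4, -4.8, 9.5]
finger_gap: 0.0001
```

Call:
jog_arm --pt "-0.02 0 0 0 0 0" --pt "-0.035 0 0.01 0 0 0" --pt "-0.04 0 0.035 0 0 0" --pt "0 0.01 0.04 0 0 0" --pt "0 0.035 0.03 0 0 0" --pt "0 0.04 0 0 0 0" --pt "0 0.04 0 0 0 0" --pt "0 0.04 0 0 0 0" --pt "0 0.04 0 0 0 0" --pt "0 0.04 0 0 0 0"

```text
clock: 11.2
tcp_pos: [0.5023, 0.1628, 0.2552]
orientation: [0.002, -0.026, 1.0, 0.001]
wrist_force: [-0.1, -0.0, -0.4]
finger_gap: -0.0001
```

```bash
python3 - <<'E'
from h import *
for n in ('top','side'):
    im=read_camera(n)
    a=im[90:300,300:480] if n=='top' else im[220:410,250:430]
    cv2.imwrite(f'pics/{n}2.png',cv2.resize(a[:,:,::-1],None,fx=2.8 if n=='top' else 3,fy=2.8 if n=='top' else 3,interpolation=cv2.INTER_CUBIC))
print(get_state()['tcp_pos'],get_state()['wrist_force'])
E
```

```text
[0.50200839 0.16513172 0.25493431] [ 0.35842898 -0.17552495 -0.091185  ]
```

View pics/side2.png

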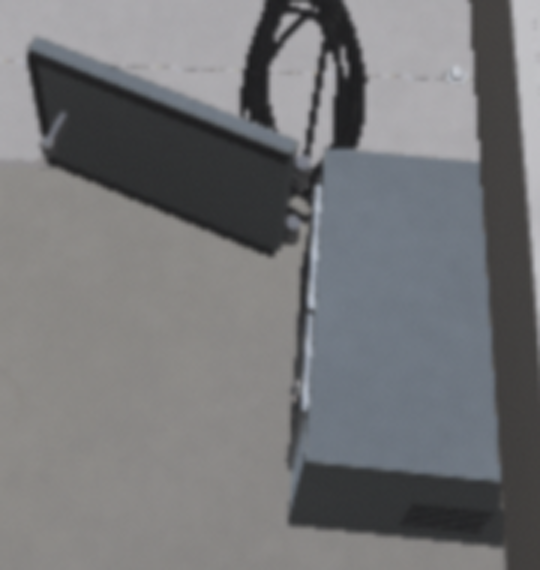

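View pics/top2.png

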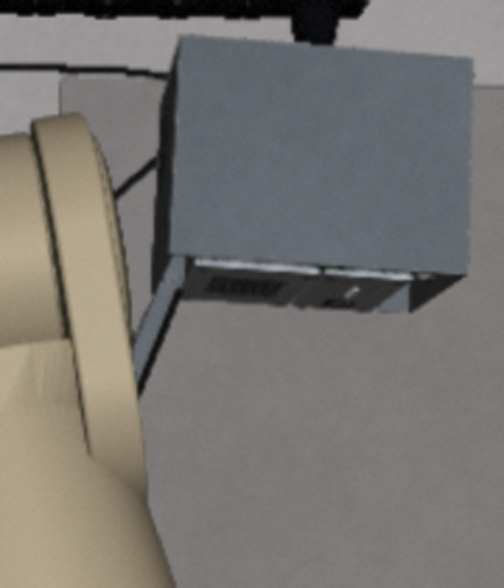

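Both modules are home: their plate edges sit at the roof's front edge, near column 310 in the side crop. The door is still open at about 1.9 rad. I'll descend outside the door and compute the closing arc.

Call:
jog_arm --pt "0 0.005 -0.005 0 0 0" --pt "0 0 -0.02 0 0 0" --pt "0 0 -0.03 0 0 0" --pt "0 0 -0.03 0 0 0" --pt "0 0 -0.025 0 0 0" --pt "-0.01 0 -0.005 0 0 0" --pt "-0.01 -0.01 0 0 0 0" --pt "0 -0.01 0 0 0 0" --pt "0 0 0 0 0 0" --pt "0 0 0 0 0 0"

```text
clock: 12.3
tcp_pos: [0.4824, 0.1444, 0.1398]
orientation: [0.001, -0.025, 1.0, 0.0]
wrist_force: [-0.5, 0.2, -0.5]
finger_gap: 0.0001
```

```bash
python3 - <<'E'
from h import *
s=get_state();p=s['tcp_pos'];print(p,s['wrist_force'])
H=np.array([.598,.0445]);yaw=-.055
for th in np.r_[np.arange(1.9,.05,-.1),.08,.035,0]:
    a=yaw-np.pi/2-th; d=np.array([np.cos(a),np.sin(a)]);n=np.array([d[1],-d[0]])
    q=H+.148*d+.0115*n; print(round(th,2),q.round(4),(q-p[:2]).round(4)); p=np.r_[q,0]
E
```

```text
[0.4824371  0.1444437  0.13976241] [-0.51181468  0.19750229 -0.51690931]
1.9 [0.4651 0.1106] [-0.0173 -0.0338]
1.8 [0.4592 0.097 ] [-0.0059 -0.0136]
1.7 [0.4546 0.0829] [-0.0046 -0.0141]
1.6 [0.4515 0.0684] [-0.0031 -0.0145]
1.5 [0.4498 0.0537] [-0.0017 -0.0147]
1.4 [0.4497 0.0388] [-0.0002 -0.0148]
1.3 [0.451 0.024] [ 0.0013 -0.0148]
1.2 [0.4537 0.0095] [ 0.0028 -0.0146]
1.1 [ 0.458  -0.0048] [ 0.0042 -0.0142]
1.0 [ 0.4636 -0.0185] [ 0.0056 -0.0137]
0.9 [ 0.4705 -0.0316] [ 0.007  -0.0131]
0.8 [ 0.4788 -0.0439] [ 0.0082 -0.0123]
0.7 [ 0.4882 -0.0554] [ 0.0094 -0.0115]
0.6 [ 0.4987 -0.0659] [ 0.0105 -0.0105]
0.5 [ 0.5102 -0.0752] [ 0.0115 -0.0094]
0.4 [ 0.5226 -0.0834] [ 0.0124 -0.0082]
0.3 [ 0.5358 -0.0903] [ 0.0131 -0.0069]
0.2 [ 0.5495 -0.0958] [ 0.0138 -0.0055]
0.1 [ 0.5638 -0.1   ] [ 0.0143 -0.0041]
0.08 [ 0.5667 -0.1006] [ 0.0029 -0.0007]
0.04 [ 0.5732 -0.1019] [ 0.0066 -0.0013]
0.0 [ 0.5784 -0.1026] [ 0.0051 -0.0008]
```

Call:
jog_arm --pt "-0.006 -0.012 0 0 0 0" --pt "-0.006 -0.011 0 0 0 0" --pt "-0.005 -0.011 0 0 0 0" --pt "-0.006 -0.0135 0 0 0 0" --pt "-0.0046 -0.014 0 0 0 0" --pt "-0.003 -0.0145 0 0 0 0" --pt "-0.0017 -0.0147 0 0 0 0" --pt "-0.0002 -0.0148 0 0 0 0" --pt "0.0013 -0.0148 0 0 0 0" --pt "0.0028 -0.0146 0 0 0 0"

```text
clock: 13.3
tcp_pos: [0.4519, 0.009, 0.1393]
orientation: [-0.0, -0.025, 1.0, 0.0]
wrist_force: [0.1, 2.3, 0.9]
finger_gap: 0.0003
```

Call:
jog_arm --pt "0.0052 -0.0142 0 0 0 0" --pt "0.0066 -0.0137 0 0 0 0" --pt "0.007 -0.0131 0 0 0 0" --pt "0.0082 -0.0123 0 0 0 0" --pt "0.0094 -0.0115 0 0 0 0" --pt "0.0105 -0.0105 0 0 0 0" --pt "0.0115 -0.0094 0 0 0 0" --pt "0.0124 -0.0082 0 0 0 0" --pt "0.0131 -0.0069 0 0 0 0" --pt "0.0138 -0.0055 0 0 0 0"

```text
clock: 14.3
tcp_pos: [0.5514, -0.096, 0.1389]
orientation: [-0.0, -0.026, 1.0, 0.0]
wrist_force: [-1.2, 1.8, -0.3]
finger_gap: -0.0
```

Contact is held, and the door is near 0.2 rad. I'll ease it over the catch.

Call:
jog_arm --pt "0.004 -0.0012 0 0 0 0" --pt "0.004 -0.0012 0 0 0 0" --pt "0.004 -0.0008 0 0 0 0" --pt "0.003 -0.0008 0 0 0 0" --pt "0.002 -0.0004 0 0 0 0" --pt "0.002 -0.0004 0 0 0 0" --pt "0.002 -0.0002 0 0 0 0" --pt "0.002 -0.0002 0 0 0 0" --pt "0.002 0 0 0 0 0" --pt "0.001 0 0 0 0 0"

```text
clock: 15.3
tcp_pos: [0.5725, -0.1003, 0.1394]
orientation: [-0.004, -0.025, 1.0, -0.0]
wrist_force: [-16.0, -1.3, 10.5]
finger_gap: 0.0004
```

Call:
jog_arm --pt "0.001 0 0 0 0 0" --pt "0.001 0 0 0 0 0" --pt "0.001 0 0 0 0 0" --pt "0 0 0 0 0 0" --pt "0 0 0 0 0 0" --pt "0 0 0 0 0 0" --pt "0 0 0 0 0 0" --pt "0 0 0 0 0 0" --pt "0 0 0 0 0 0" --pt "0 0 0 0 0 0"

```text
clock: 16.3
tcp_pos: [0.5726, -0.1003, 0.1394]
orientation: [-0.006, -0.025, 1.0, -0.0]
wrist_force: [-20.9, -0.8, 14.2]
finger_gap: -0.0001
```

```bash
python3 - <<'E'
from h import *
for n in ('top','side'):
    im=read_camera(n)
    a=im[90:300,300:480] if n=='top' else im[220:410,250:430]
    cv2.imwrite(f'pics/{n}3.png',cv2.resize(a[:,:,::-1],None,fx=2.8 if n=='top' else 3,fy=2.8 if n=='top' else 3,interpolation=cv2.INTER_CUBIC))
print(get_state()['tcp_pos'],get_state()['wrist_force'])
E
```

```text
[ 0.5725523  -0.10027918  0.13934706] [-22.33964551  -0.37525194  15.02798891]
```

View pics/side3.png

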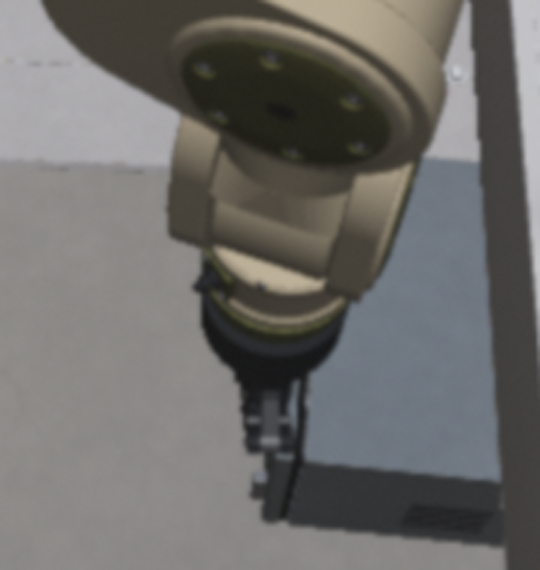

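Call:
jog_arm --pt "-0.005 0 0 0 0 0" --pt "-0.005 0 0 0 0 0" --pt "-0.015 0 0 0 0 0" --pt "-0.03 0 0 0 0 0" --pt "-0.035 0 0.03 0 0 0" --pt "-0.02 0.03 0.04 0 0 0" --pt "-0.02 0.04 0.02 0 0 0" --pt "-0.02 0.04 0 0 0 0" --pt "0 0.045 0 0 0 0" --pt "0 0.045 0 0 0 0"

```text
clock: 17.4
tcp_pos: [0.4312, 0.099, 0.2274]
orientation: [0.002, -0.025, 1.0, 0.0]
wrist_force: [2.1, -0.0, -0.8]
finger_gap: -0.0001
```

```bash
python3 - <<'E'
from h import *
for n in ('top','side'):
    im=read_camera(n)
    a=im[90:300,300:480] if n=='top' else im[220:410,250:430]
    cv2.imwrite(f'pics/{n}4.png',cv2.resize(a[:,:,::-1],None,fx=2.8 if n=='top' else 3,fy=2.8 if n=='top' else 3,interpolation=cv2.INTER_CUBIC))
print(get_state()['tcp_pos'],get_state()['wrist_force'])
E
```

```text
[0.43097529 0.10204363 0.22702539] [ 0.33434021 -0.75771472 -0.52365364]
```

View pics/side4.png

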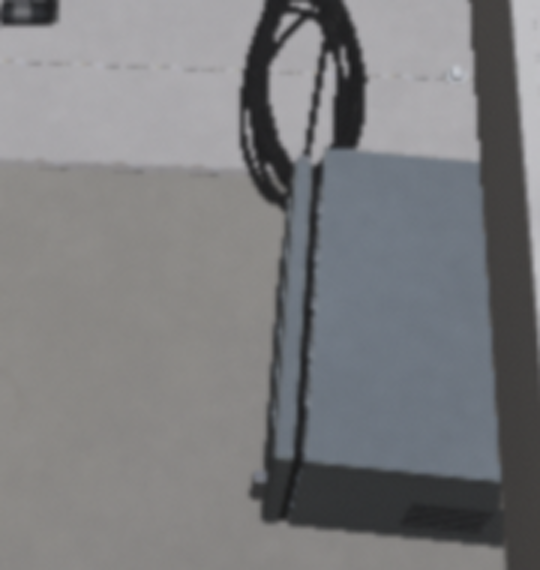

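View pics/top4.png

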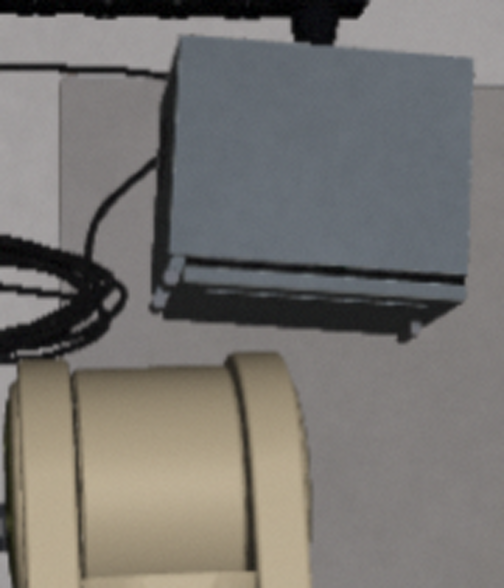

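```bash
python3 - <<'E'
import cv2
a=cv2.imread('pics/side4.png')[140:540,230:350]
cv2.imwrite('pics/s4z.png',cv2.resize(a,None,fx=1.5*2,fy=1.5,interpolation=cv2.INTER_CUBIC))
from h import *
a=read_camera('top')
cv2.imwrite('pics/t5z.png',cv2.resize(a[170:215,345:475,::-1],None,fx=6,fy=12,interpolation=cv2.INTER_CUBIC))
E
```

```text
(no output)
```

View pics/s4z.png

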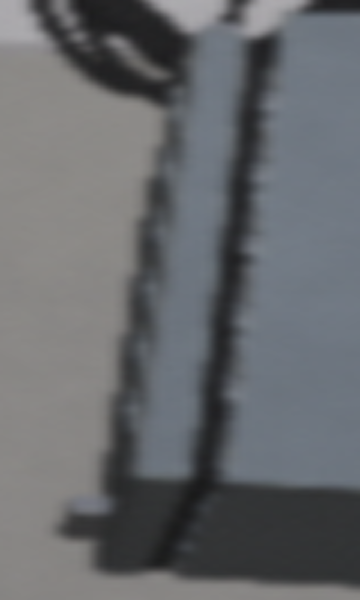

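View pics/t5z.png

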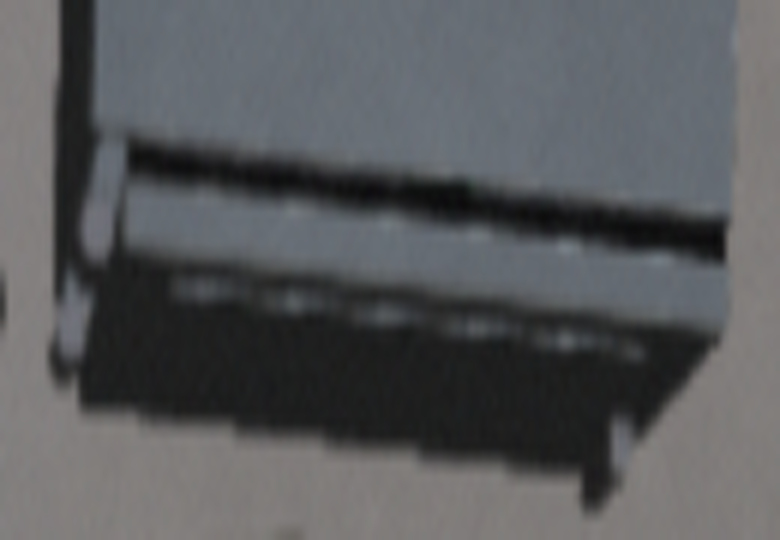

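The gap is parallel at about 3 px at both ends, so the door is within about 0.005 rad of shut. The earlier hard stop is explained if the hinge axis lies at mid-thickness. One last check on the bystanders before handing in.

```bash
python3 - <<'E'
from h import *
a=read_camera('top')[:,:,::-1];b=cv2.imread('pics/top0.png')
cv2.imwrite('pics/top6.png',a)
d=cv2.absdiff(a,b).max(2)
for n,(x,y,w,h) in dict(trayspool=(135,210,112,60),trays=(75,285,125,100),driver=(198,310,78,32)).items(): print(n,d[y:y+h,x:x+w].max(),(d[y:y+h,x:x+w]>40).sum())
print(get_state()['wrist_force'],get_state()['clock'])
E
```

```text
trayspool 8 0
trays 11 0
driver 7 0
[ 1.28275113 -0.86739024  0.04586847] 17.6
```

View pics/top6.png

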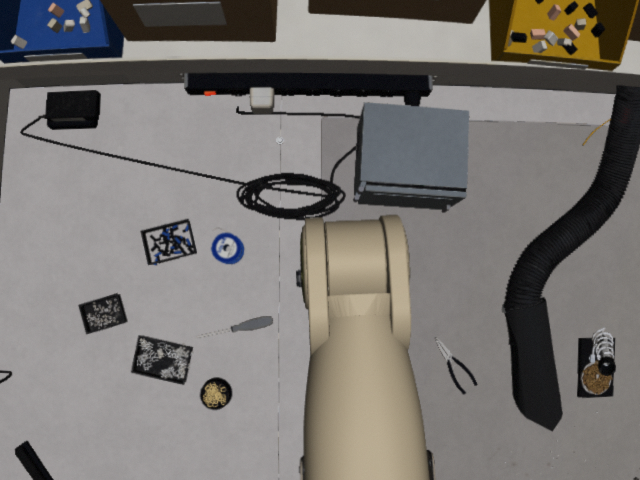

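The door is shut (top edge near row 195, parallel to the roof), the bystanders show no change, and the arm is clear.

```bash
python3 -c "
from workcell import *
print(hand_in())"
```

```text
the job is handed in; nothing more can be done
None
```

The control box is closed up and the job is handed in, at about 17.6 s on the clock. No verdict was reported.

- **Modules:** I pushed both home while the door was still open at about 1.9 rad. Each push ended with the force rising to about 17 N and no further travel. The camera then showed both front plates at the box front.
- **Door:** I swung it shut from its outer face with closed fingers until it stopped hard at about 22 N, then backed off. It stayed shut, with an even gap of about 3 px along its top edge, which puts it roughly 0.005 rad from shut.
- **Surroundings:** the tray, spool and screwdriver show no change between the first and last pictures. The arm is clear of everything, and the wrist force reads about zero.

One check disagreed. The door stopped about 6 mm earlier than I had calculated. I had assumed the hinge axis lay in the door's outer face; an axis at mid-thickness would account for the difference, and the even gap supports that. I did not see the moment the catch snapped, only that the door stayed shut afterwards.

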